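# Lay a pole blank in the carving cradle and chock it

### The job

Take the thick round pole blank out of the stock crate and lay it gently, not dropped, in the two V-blocks of the carving cradle, centred endwise so that each end lies on a block. Then slide the two wooden chocks in under it, toe first, one from each side between the V-blocks, square to the pole and flat on the base board, until each just touches the pole without lifting it from its seat, so that it cannot roll while it is carved. Let go of everything and leave the thin blank and the other things on the table where they are.

Things in the scene. Friction and masses are not known exactly. Their poses are not given: they have to be found in the camera images.
- pole: Thick round wooden blank, a plain cylinder 54 mm in diameter, 210 mm long, about 0.26 kg. Origin: its centre (mid-length, on the axis); x axis along its length, both ends alike. It starts upright in one of the crate's two end cells, standing on the 8 mm floor: top end at z = 0.218, the top 68 mm clear of the rim. Laid on the bare table it can roll if pushed.
- thin_blank: A thinner round blank, 30 mm in diameter and 185 mm long, upright in the crate's other end cell (top at z = 0.193): leave it there. Origin at its centre, x axis along its length.
- crate: Plywood stock crate, 242 mm (x) by 88 mm (y) by 150 mm high, open on top, walls, floor and dividers 8 mm thick, fixed. Two dividers make three cells in a row along its x axis, each 70 mm (x) by 72 mm (y) inside, with centres at x = -77.7, 0 and +77.7 mm; the middle cell is empty. Origin: the centre of its underside, on the table.
- cradle: Carving cradle, fixed: base board 250 mm (x) by 180 mm (y), 18 mm thick, with two wooden V-blocks; the pole is to lie along x over y = 0. Each block spans |x| 65 to 105 mm and |y| up to 60 mm, top 58 mm above the table. The 90 degree V is open at the bottom: its faces run from the board at |y| = 4 mm to the block's top at |y| = 44 mm. Origin: centre of its underside.
- cradle_seat (a point): Where the pole's centre is when it is home in both V's: over the middle of the cradle, 34 mm above the base board (z = 0.052). Axes as the cradle's. The pole's underside is then 7 mm above the board, which is bare for 130 mm between the blocks.
- chock_a: Wooden chock (wedge), 72 mm long (x), 34 mm wide (y), 0.04 kg, flat underneath; the top slopes from a 6 mm high toe at x = -36 mm to a 38 mm high heel at x = +36 mm. Starts flat on the table. Origin: centre of its underside. On the board, just touching the seated pole, the origin is 39.5 mm and the toe 3.5 mm from the plane under the pole's axis. Either chock may go on either side.
- chock_a_toe (a point): Middle of the lower edge of chock_a's toe, at x = -36 mm of the chock.
- chock_b: A second chock, the same as chock_a.
- chock_b_toe (a point): Middle of the lower edge of chock_b's toe, at x = -36 mm of the chock.
- mallet: Bystander: a round wooden carver's mallet standing on its head, 82 mm in diameter at most and 220 mm high. Origin under its centre.
- gouge: Bystander: a carving gouge lying on the table, about 210 mm long and 26 mm thick. Origin under its middle, x axis towards the blade.
There are look-alikes about, which are no part of the job. Leave any grey look-alike of the chock_b alone.

How it is judged:
By the outcome, as a careful person would: the job done as asked, in the order asked, and still so for the second after the job is handed in, with the robot touching nothing.
It also fails if it takes over 72 s, if anything falls off the work surface, if the arm or the gripper's body presses on something with over 40 N, if the wrist force passes 120 N, or if a joint passes its speed limit or range.

### The arm

A 6-joint arm with a two-finger parallel gripper is mounted at the origin on the work surface. World frame = base frame: x ahead of the robot, y to its left, z up, the work surface at z = 0. Lengths are in m, angles in rad, forces in N, time in s.
With the tool pointing down it reaches from about 0.35 to 0.775 m from the base axis. Payload 7.3 kg.
Tool frame: the origin (TCP) lies midway between the tips of the shut fingers; the grasp point (between the pads) lies 19 mm behind it (robot.tcp_to_grasp is the distance from the TCP to the grasp point, in m); z points along the fingers, y is the line along which they close (so a half turn about z gives the same grasp; the last joint's range is limited). The gripper opens to 92 mm and grips with 3 to 60 N. Pads are 19 mm wide; open, the fingers measure 130 mm over their backs; the gripper's body (75 mm by 190 mm) begins 47 mm behind the grasp point.
Start: joints at [1.013, 0.342, 1.524, -0, 1.275, -0.146], TCP at [0.21, 0.481, 0.227] pointing down, gripper open.
Joint ranges: [-2.53, 2.53], [-0.77, 2.02], [0.04, 2.7], [-1, 4.14], [0.28, 2.66], [-3.11, 3.11]. Speed limits (rad/s): [2.57, 2.57, 3.14, 3.14, 3.14, 3.14].

### API

Orientations are given as [roll, pitch, yaw] about the fixed x, y, z axes, in that order (R = Rz(yaw) Ry(pitch) Rx(roll)).
In Python, from cell import readout, cams, ticket, robot gives the robot as it stands. The module is installed in compiled form; this text tells all that it offers.
- The arm moves only by the tool jog_arm, never from a script. Its argument "plan" is a list of rows, each a list of 5 numbers: the shift along the world's x, y, z each as a share of 0.08 m, from -1 to 1, then the turn about the world's z as a share of 90 degrees, from -1 to 1, then the opening, from -1 (shut) to 1 (fully open). A call has 1 to 12 rows; each row is the pose to reach, as a shift and turn from the pose commanded when the call began; what a row does not reach only later rows make up. A row lasts 1/10 s, in which the tool goes at most 50 mm and 8.59 degrees, less where a joint would pass 70% of its speed; a pose out of reach is approached as far as the arm can. A call with a number of a shift or a turn outside -1 to 1 is refused whole. A call with a gripper value outside its range is refused whole. The fingers move at their own pace and stop on an object; "squeeze" is the grip in N (left out, the last holds). Time passes only in rows, so rows that repeat a pose let the fingers close. It gives the time, the measured TCP pose, the force, the opening and the grip force at its end, in the units of the state.
- readout.observe(): the state, without advancing time (a new reading comes with each control period).
- cams.read_camera(name): name is "side" or "top"; returns the picture (384x512x3 uint8, blue, green, red); there is no depth.
- cams.calibration(name): a dict with "K" (3x3 intrinsics, pixels), "world_from_camera" (4x4, takes a point from camera to world coordinates). Camera axes: x right, y down, z forward; pixel columns grow to the right and rows downward; lengths in m; the calibration is good to about 2 mm. A picture is of the moment at which its call begins. calibration takes no time and is no camera call.
- ticket.hand_in(): hands the job in; it is judged then, once.
The state is a dict: "time": time; "qpos": joint angles; "qvel": joint speeds; "joint_efforts": joint torques, N m; "tool_pos": TCP position; "tool_rot": TCP orientation; "contact_force": force on the tool from outside, world axes, zero at the start; "torque": the same for the moment, N m; "opening": finger opening in m; "grip_force": force on a finger pad.
Only numpy, scipy, OpenCV 4.12 (cv2) and the standard library are available. Lean on these libraries where they do the work, as an engineer would, in place of code of your own. Each camera call takes 0.05 s, during which the arm holds its last target. There are 200 camera calls.

## Working session

There is one attempt and no reset: what is moved stays moved. The work goes in short steps, Python scripts to look and compute and a tool call to move; the robot and the scene stay as the last step left them, time stands still between calls to the robot, and variables do not carry over. Pictures are saved under pics/ and viewed, at most 13 in all, crops included, and the job is handed in when it is done.

Besides the shell and the picture viewer there is one more tool, called after "Request:" in YAML: its name, and indented under it one key for each argument. jog_arm: Moves the arm, as the interface text tells. Shift numbers are shares of 0.08 m and turn numbers shares of 90 degrees, none past 1 either way. Its arguments: {"type":"object","properties":{"plan":{"type":"array"},"squeeze":{"type":"number"}},"required":["plan"]}

```bash
mkdir -p pics
cat > h.py <<'E'
import numpy as np, cv2
from cell import readout, cams, ticket, robot
def grab(n,f):
    im=cams.read_camera(n); cv2.imwrite('pics/'+f,im); return im
def ray(n,uv):
    c=cams.calibration(n); K=np.array(c['K']); T=np.array(c['world_from_camera'])
    d=T[:3,:3]@np.linalg.inv(K)@np.array([uv[0],uv[1],1.]); return T[:3,3],d
def onz(n,uv,z):
    o,d=ray(n,uv); return o+d*(z-o[2])/d[2]
def tri(uv1,uv2):
    o1,d1=ray('top',uv1); o2,d2=ray('side',uv2)
    s=np.linalg.lstsq(np.c_[d1,-d2],o2-o1,rcond=None)[0]
    a=o1+d1*s[0]; b=o2+d2*s[1]; return (a+b)/2,np.linalg.norm(a-b)
def proj(n,p):
    c=cams.calibration(n); K=np.array(c['K']); T=np.linalg.inv(np.array(c['world_from_camera']))
    q=K@(T[:3,:3]@np.array(p)+T[:3,3]); return q[:2]/q[2]
E
python3 - <<'E'
from h import *
print(readout.observe())
for n in('top','side'):
    im=grab(n,n+'0.png'); c=cams.calibration(n);print(np.round(c['K'],1).tolist(),np.round(c['world_from_camera'],3).tolist())
E
```

```text
{'time': 0.0, 'qpos': array([ 1.01301432e+00,  3.42731839e-01,  1.52500905e+00,  8.77589982e-06,
        1.27536910e+00, -1.46023882e-01]), 'qvel': array([ 0.00052162, -0.0006738 , -0.00067824,  0.00175448, -0.0004348 ,
        0.00078648]), 'joint_efforts': array([-2.72114776e-03, -4.31243491e+01, -2.44216651e+01,  7.14393798e-02,
        5.62579965e-02, -1.27126186e-04]), 'tool_pos': array([0.20989386, 0.48078676, 0.226043  ]), 'tool_rot': array([-3.14009269e+00, -2.29083389e-04,  2.72983179e+00]), 'contact_force': array([ 0.72883492, -0.39341091, -1.09981211]), 'torque': array([-0.01742086,  0.04171226, -0.01082191]), 'grip_force': 0.0, 'opening': 0.09209506730072359}
[[468.6, 0.0, 255.7], [0.0, 468.6, 189.9], [0.0, 0.0, 1.0]] [[0.008, -0.996, 0.084, 0.493], [-1.0, -0.008, -0.005, -0.066], [0.006, -0.084, -0.996, 1.467], [0.0, 0.0, 0.0, 1.0]]
[[441.7, 0.0, 262.5], [0.0, 441.7, 194.8], [0.0, 0.0, 1.0]] [[-0.969, -0.177, 0.172, 0.392], [-0.247, 0.729, -0.638, 0.713], [-0.012, -0.661, -0.751, 0.994], [0.0, 0.0, 0.0, 1.0]]
```

View pics/top0.png

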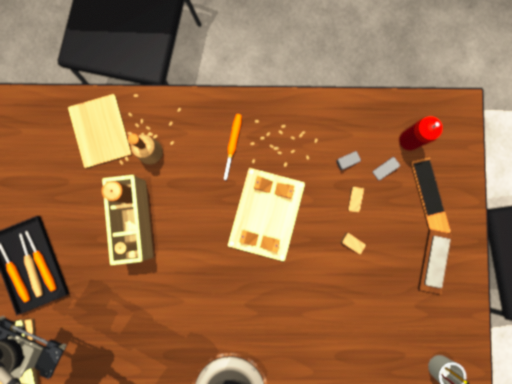

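View pics/side0.png

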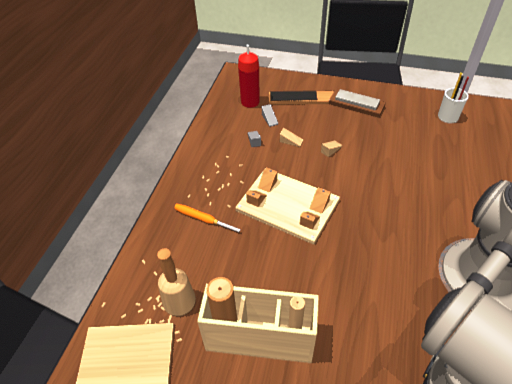

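Top view: the pole (thick, dark-barked) stands in the crate's upper cell (116,190) and the thin blank in the lower one (120,247). The cradle is at (267,215), the wooden chocks at (356,200) and (354,243), the grey look-alikes at (348,161) and (386,168), the mallet at (148,150) and the gouge at (233,145). The side view agrees: pole (221,290), thin blank (297,303), chocks (291,138) and (331,148), greys (254,138) and (270,115).

Candidates:
- **Pole:** thick at top (116,190), thin at (120,247). I choose the thick one.
- **Chocks:** wooden at (356,200) and (354,243), grey at (348,161) and (386,168). I choose the wooden ones.

Next is one close crop to check this choice.

Run:
```python
from h import *
t=cv2.imread('pics/top0.png');s=cv2.imread('pics/side0.png')
def c(im,x,y,w,h,W,H): return cv2.resize(im[y:y+h,x:x+w],(W,H),interpolation=cv2.INTER_CUBIC)
a=np.hstack([c(t,90,165,80,110,218,300),c(t,325,180,60,82,220,300),c(t,220,160,97,80+20,291,300)])
b=np.hstack([c(s,195,270,130,95,410,300),c(s,270,120,80,75,319,300)])
cv2.imwrite('pics/crop.png',np.vstack([a[:, :729],b[:, :729]]))
for n,im,(x,y) in(('top',t,(356,200)),('top',t,(354,243)),('top',t,(116,190)),('top',t,(120,247)),('top',t,(240,215)),('top',t,(262,185)),('side',s,(291,138)),('side',s,(221,290)),('side',s,(290,200)),('side',s,(270,180)),('top',t,(190,230)),('top',t,(105,200))):
    print(n,x,y,cv2.cvtColor(im,cv2.COLOR_BGR2HSV)[y,x])
```

```text
top 356 200 [ 23 120 252]
top 354 243 [ 24 121 252]
top 116 190 [ 28  88 254]
top 120 247 [ 22 132 247]
top 240 215 [ 29  54 254]
top 262 185 [ 14 194 208]
side 291 138 [ 21 101 252]
side 221 290 [ 18 116 251]
side 290 200 [ 29  39 254]
side 270 180 [ 16 152 249]
top 190 230 [ 12 194 155]
top 105 200 [ 29  67 248]
```

View pics/crop.png

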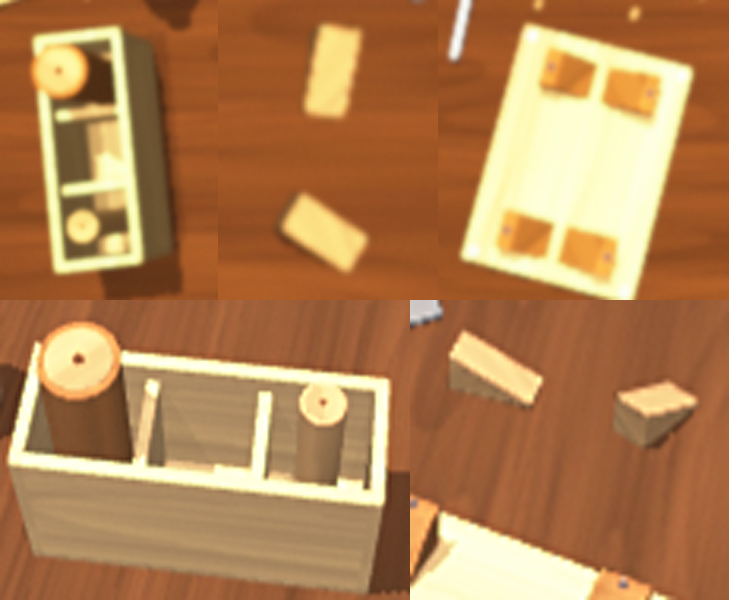

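The crop confirms the choice. The thick bark-edged pole is in the upper cell (crop 60,70) and the thin blank is in the other one (82,225). Both chocks are the wooden wedges: the first has its heel up (+x) and toe down, the second its heel upper-left and toe lower-right.

```bash
cat > m.py <<'E'
from h import *
def blob(im,box,lo,hi,k=8):
    x,y,w,h=box; c=cv2.resize(im[y:y+h,x:x+w],None,fx=k,fy=k,interpolation=cv2.INTER_CUBIC)
    m=cv2.inRange(cv2.cvtColor(c,cv2.COLOR_BGR2HSV),lo,hi)
    m=cv2.morphologyEx(m,cv2.MORPH_OPEN,np.ones((9,9)))
    ct=max(cv2.findContours(m,cv2.RETR_EXTERNAL,cv2.CHAIN_APPROX_NONE)[0],key=cv2.contourArea)
    return ct,lambda p:(np.array(p,float)+.5)/k-.5+[x,y]
def quad(im,box,lo,hi):
    ct,f=blob(im,box,lo,hi); hull=cv2.convexHull(ct)
    for e in np.arange(.01,.2,.005):
        a=cv2.approxPolyDP(hull,e*cv2.arcLength(hull,True),True)[:,0]
        if len(a)<=4: break
    # refine: fit lines to contour points along the middle of each edge
    P=ct[:,0].astype(float); L=[]
    for i in range(4):
        p,q=a[i].astype(float),a[(i+1)%4].astype(float); u=(q-p)/np.linalg.norm(q-p); d=P-p
        s=d@u/np.linalg.norm(q-p); n=abs(d@[-u[1],u[0]])
        vx,vy,x0,y0=cv2.fitLine(P[(s>.15)&(s<.85)&(n<12)].astype(np.float32),cv2.DIST_HUBER,0,.01,.01)[:,0]
        L.append(np.cross([x0,y0,1],[x0+vx,y0+vy,1]))
    c=[np.cross(L[i-1],L[i]) for i in range(4)]
    return np.array([f(v[:2]/v[2]) for v in c])
E
python3 - <<'E'
from m import *
t=cv2.imread('pics/top0.png');s=cv2.imread('pics/side0.png')
np.set_printoptions(precision=4,suppress=True)
W=((17,60,215),(30,190,255))
for nm,bt,bs in(('A',(338,180,36,38),(272,122,40,28)),('B',(335,228,38,32),(315,134,34,26))):
    for n,im,b in(('top',t,bt),('side',s,bs)):
        try:
            q=quad(im,b,*W); print(nm,n,q.tolist())
            for z in(.006,.038): print(z,[onz(n,p,z)[:2].round(4).tolist() for p in q])
        except Exception as e: print(nm,n,e)
for n,im,b in(('top',t,(222,160,90,108)),('side',s,(230,165,118,80))):
    q=quad(im,b,(15,15,225),(40,110,255)); w=np.array([onz(n,p,.018) for p in q]); print('board',n,w[:,:2].tolist(),w.mean(0),[np.linalg.norm(w[i]-w[i-1]) for i in range(4)])
c={}
for nm,bt,bs in(('pole',(98,172,34,30),(203,274,34,30)),('thin',(108,234,20,20),(285,290,24,18))):
    for n,im,b in(('top',t,bt),('side',s,bs)):
        ct,f=blob(im,b,(5,60,200),(27,255,255)) if nm=='pole' else blob(im,b,*W)
        e=cv2.fitEllipse(ct); c[n]=f(e[0]); print(nm,n,c[n],np.array(e[1])/8)
    print(tri(c['top'],c['side']),onz('top',c['top'],.218),onz('side',c['side'],.218))
E
```

```text
A top [[352.61540232085036, 186.1008179980465], [363.75132805372834, 188.56951678642113], [358.33300653126344, 211.8119639382004], [348.07783390236983, 210.16009213920918]]
0.006 [[0.6318, -0.377], [0.6243, -0.4119], [0.5513, -0.3941], [0.5562, -0.3621]]
0.038 [[0.6288, -0.3702], [0.6214, -0.4043], [0.5501, -0.3869], [0.5549, -0.3556]]
A side [[283.2915656602936, 127.53432601205753], [302.5059108205038, 139.84772722336663], [299.49318786044336, 145.11570967911706], [279.355652857204, 133.369140346644]]
0.006 [[0.6257, -0.4429], [0.5496, -0.396], [0.5543, -0.3681], [0.6321, -0.4101]]
0.038 [[0.6181, -0.4055], [0.5445, -0.3601], [0.5491, -0.3331], [0.6243, -0.3737]]
B top [[347.72859517470783, 232.21894353163003], [365.3726029944999, 244.88890094374983], [359.6944364750731, 253.8577347101152], [341.7524247610916, 242.07065782115495]]
0.006 [[0.4876, -0.3604], [0.4489, -0.4149], [0.4212, -0.3969], [0.457, -0.3416]]
0.038 [[0.4878, -0.3539], [0.4499, -0.4072], [0.4227, -0.3897], [0.4578, -0.3355]]
B side [[341.50074233301603, 144.66721832725227], [329.55847964747863, 148.1599423776567], 
[... 654 characters left out ...]
541257666, -0.21462505175345659], [0.39560055858461535, -0.16317870942452994], [0.44166817116764107, 0.01152380900279093]] [ 0.5282 -0.1052  0.018 ] [np.float64(0.25588873370391163), np.float64(0.19016503306042137), np.float64(0.19775572934249244), np.float64(0.18067427839609085)]
pole top [110.8812 190.2077] [20.3669 21.51  ]
pole side [219.307  288.6182] [24.0761 27.3344]
(array([0.5935, 0.3136, 0.22  ]), np.float64(0.0032948967118265854)) [0.5952 0.3146 0.218 ] [0.5923 0.3123 0.218 ]
thin top [119.8427 247.7208] [10.9039 11.3822]
thin side [296.9386 301.7832] [12.5428 15.6798]
(array([0.4406, 0.2919, 0.1957]), np.float64(0.002714668712432471)) [0.4429 0.2858 0.218 ] [0.438  0.3035 0.218 ]
```

Measured results:

| Thing | Position (m) | Notes |
|---|---|---|
| Pole top | (0.594, 0.3135, 0.219) | two views agree |
| Cradle centre | (0.5426, -0.1063) | x axis at -15° |
| Chock A | (0.588, -0.384) | heel at -7° |
| Chock B | (0.452, -0.377) | heel at 60° |

The tool can only yaw. I'll lift the pole by its top, let it pivot in the pads while I lay it on the table, then regrasp it at mid-length and place it.

Request:
jog_arm:
  plan:
    - [0.5, -0.2, 0.8, 0.095, 1]
    - [0.96, -0.42, 0.8, 0.095, 1]
    - [0.96, -0.42, 0.8, 0.095, 1]
  squeeze: 15

```text
time: 0.4
tool_pos: [0.2906, 0.4468, 0.2929]
tool_rot: [3.138, 0.003, 2.876]
contact_force: [0.2, 0.5, -0.0]
opening: 0.0922
grip_force: 0.0
```

Request:
jog_arm:
  plan:
    - [0.5, -0.2, 0, 0, 1]
    - [0.96, -0.42, 0, 0, 1]

```text
time: 0.6
tool_pos: [0.3642, 0.4136, 0.2902]
tool_rot: [-3.141, -0.001, 2.88]
contact_force: [0.7, 0.4, -0.2]
opening: 0.0919
grip_force: 0.0
```

Request:
jog_arm:
  plan:
    - [0.5, -0.2, 0, 0, 1]
    - [0.96, -0.42, 0, 0, 1]

```text
time: 0.8
tool_pos: [0.4415, 0.3796, 0.2897]
tool_rot: [-3.141, -0.001, 2.879]
contact_force: [0.2, 0.3, -0.8]
opening: 0.092
grip_force: 0.0
```

Request:
jog_arm:
  plan:
    - [0.5, -0.2, 0, 0, 1]
    - [0.96, -0.42, 0, 0, 1]

```text
time: 1.0
tool_pos: [0.5183, 0.3461, 0.2896]
tool_rot: [-3.141, -0.002, 2.879]
contact_force: [-0.1, 0.8, 0.4]
opening: 0.092
grip_force: 0.0
```

Request:
jog_arm:
  plan:
    - [0.5, -0.2, 0, 0, 1]
    - [0.96, -0.42, 0, 0, 1]
    - [0.96, -0.42, 0, 0, 1]
    - [0.96, -0.42, 0, 0, 1]
    - [0.96, -0.42, 0, 0, 1]

```text
time: 1.5
tool_pos: [0.593, 0.3139, 0.2903]
tool_rot: [-3.141, -0.001, 2.88]
contact_force: [-0.4, -0.7, 0.7]
opening: 0.0917
grip_force: 0.0
```

Request:
jog_arm:
  plan:
    - [0, 0, -0.3, 0, 1]
    - [0, 0, -0.6, 0, 1]
    - [0, 0, -0.8, 0, 1]

```text
time: 1.8
tool_pos: [0.5921, 0.3143, 0.2255]
tool_rot: [-3.141, -0.002, 2.881]
contact_force: [0.3, -0.3, 0.1]
opening: 0.0918
grip_force: 0.0
```

Request:
jog_arm:
  plan:
    - [0, 0, -0.25, 0, 1]
    - [0, 0, -0.5, 0, 1]
    - [0, 0, -0.75, 0, 1]
    - [0, 0, -0.75, 0, 1]

```text
time: 2.2
tool_pos: [0.5913, 0.3138, 0.1642]
tool_rot: [-3.139, -0.005, 2.881]
contact_force: [-0.3, -1.2, 0.1]
opening: 0.092
grip_force: 0.0
```

Request:
jog_arm:
  plan:
    - [0, 0, 0, 0, -1]
    - [0, 0, 0, 0, -1]
    - [0, 0, 0, 0, -1]
    - [0, 0, 0, 0, -1]
    - [0, 0, 0, 0, -1]
    - [0, 0, 0, 0, -1]

```text
time: 2.8
tool_pos: [0.5943, 0.313, 0.1672]
tool_rot: [3.141, 0.0, 2.879]
contact_force: [0.5, -0.7, 1.9]
opening: 0.0541
grip_force: 15.0
```

Request:
jog_arm:
  plan:
    - [0, 0, 0.2, 0, -1]
    - [0, 0, 0.45, 0, -1]
    - [0, 0, 0.7, 0, -1]

```text
time: 3.1
tool_pos: [0.5937, 0.3129, 0.2224]
tool_rot: [-3.14, -0.002, 2.879]
contact_force: [0.6, -0.5, -3.1]
opening: 0.0538
grip_force: 15.0
```

Request:
jog_arm:
  plan:
    - [0, 0, 0.25, 0, -1]
    - [0, 0, 0.5, 0, -1]
    - [0, 0, 0.75, 0, -1]

```text
time: 3.4
tool_pos: [0.5938, 0.313, 0.2827]
tool_rot: [-3.141, -0.001, 2.879]
contact_force: [0.7, -0.3, -2.1]
opening: 0.0539
grip_force: 15.0
```

Request:
jog_arm:
  plan:
    - [0, 0, 0.25, 0, -1]
    - [0, 0, 0.5, 0, -1]
    - [0, 0, 0.7, 0, -1]
    - [0, 0, 0.7, 0, -1]
    - [0, 0, 0.7, 0, -1]

```text
time: 3.9
tool_pos: [0.594, 0.3131, 0.3377]
tool_rot: [-3.141, -0.001, 2.879]
contact_force: [0.3, -0.5, -3.1]
opening: 0.0537
grip_force: 15.0
```

Run:
```python
from h import *
grab('side','s1.png'); print(readout.observe()['tool_pos'])
L,r=.178,.027;prev=0
d=np.array([-.966,.259])
for th in range(0,91,5):
    a=np.radians(th); s=r+L*np.sin(a)-r*np.cos(a); h=L*np.cos(a)+r*np.sin(a)-L
    print(th,(d*s/.08).round(3),round(h/.08,3))
```

```text
[0.59383023 0.31298425 0.33703054]
0 [-0.  0.] 0.0
5 [-0.189  0.051] 0.021
10 [-0.378  0.101] 0.025
15 [-0.567  0.152] 0.012
20 [-0.755  0.202] -0.019
25 [-0.939  0.252] -0.066
30 [-1.118  0.3  ] -0.129
35 [-1.292  0.346] -0.209
40 [-1.458  0.391] -0.304
45 [-1.615  0.433] -0.413
50 [-1.763  0.473] -0.536
55 [-1.9    0.509] -0.672
60 [-2.024  0.543] -0.82
65 [-2.136  0.573] -0.979
70 [-2.234  0.599] -1.147
75 [-2.318  0.621] -1.323
80 [-2.386  0.64 ] -1.506
85 [-2.439  0.654] -1.695
90 [-2.475  0.664] -1.887
```

View pics/s1.png

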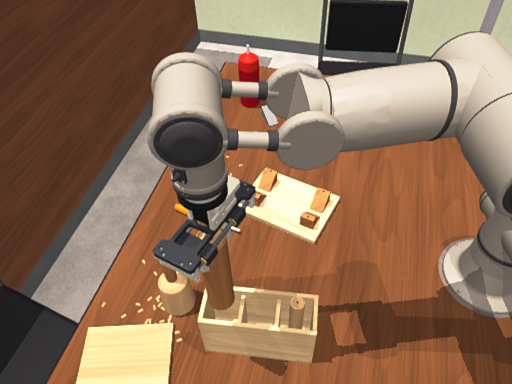

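The pole hangs upright in the gripper (pole about (222,280)), clear of the crate. The thin blank has not moved.

Request:
jog_arm:
  plan:
    - [0, -0.2, 0, 0, -1]
    - [0, -0.5, 0, 0, -1]
    - [-0.05, -0.99, 0, 0, -1]

```text
time: 4.25
tool_pos: [0.5896, 0.2346, 0.3362]
tool_rot: [-3.141, -0.003, 2.882]
contact_force: [-0.1, -0.8, -3.1]
opening: 0.0536
grip_force: 15.0
```

Request:
jog_arm:
  plan:
    - [0, -0.5, 0, 0, -1]
    - [0, -0.99, 0, 0, -1]

```text
time: 4.45
tool_pos: [0.5893, 0.1534, 0.3371]
tool_rot: [-3.141, -0.002, 2.88]
contact_force: [0.9, 0.0, -3.0]
opening: 0.0536
grip_force: 15.0
```

Request:
jog_arm:
  plan:
    - [0, -0.4, 0, 0, -1]
    - [0, -0.7, 0, 0, -1]
    - [0, -0.9, -0.1, 0, -1]
    - [0, -0.99, -0.3, 0, -1]
    - [0, -0.99, -0.6, 0, -1]
    - [0, -0.99, -0.8, 0, -1]

```text
time: 5.05
tool_pos: [0.589, 0.0756, 0.2715]
tool_rot: [-3.141, -0.004, 2.879]
contact_force: [0.2, 0.3, -2.7]
opening: 0.0539
grip_force: 15.0
```

Request:
jog_arm:
  plan:
    - [0, 0, -0.3, 0, -1]
    - [0, 0, -0.6, 0, -1]
    - [0, 0, -0.9, 0, -1]

```text
time: 5.35
tool_pos: [0.5892, 0.0761, 0.2002]
tool_rot: [-3.141, -0.002, 2.88]
contact_force: [0.7, -0.6, -3.4]
opening: 0.0538
grip_force: 15.0
```

Request:
jog_arm:
  plan:
    - [0, 0, -0.2, 0, -1]
    - [0, 0, -0.4, 0, -1]
    - [0, 0, -0.5, 0, -1]
    - [0, 0, -0.53, 0, -1]
    - [0, 0, -0.56, 0, -1]
    - [0, 0, -0.56, 0, -1]
    - [0, 0, -0.56, 0, -1]

```text
time: 6.05
tool_pos: [0.5906, 0.0756, 0.1589]
tool_rot: [3.141, 0.002, 2.879]
contact_force: [-0.1, 0.7, 2.4]
opening: 0.0539
grip_force: 15.0
```

Request:
jog_arm:
  plan:
    - [-0.095, 0.025, 0.0, 0, -1]
    - [-0.19, 0.05, 0.005, 0, -1]
    - [-0.28, 0.075, 0.01, 0, -1]
    - [-0.38, 0.1, 0.01, 0, -1]
    - [-0.47, 0.125, 0.005, 0, -1]
    - [-0.57, 0.15, -0.005, 0, -1]
    - [-0.66, 0.175, -0.015, 0, -1]
    - [-0.755, 0.2, -0.03, 0, -1]
    - [-0.94, 0.25, -0.08, 0, -1]
    - [-0.94, 0.25, -0.08, 0, -1]
  squeeze: 8

```text
time: 7.05
tool_pos: [0.5124, 0.0961, 0.1507]
tool_rot: [-3.141, -0.004, 2.88]
contact_force: [-1.3, -0.3, 0.2]
opening: 0.0541
grip_force: 8.0
```

Run:
```python
from h import *
im=cams.read_camera('side'); cv2.imwrite('pics/s2.png',cv2.resize(im[100:340,130:400],None,fx=2,fy=2))
print(proj('side',[.563,.083,0]),proj('side',[.51,.096,.178]))
```

```text
[263.41434003 257.56655943] [283.31216328 224.32157182]
```

View pics/s2.png

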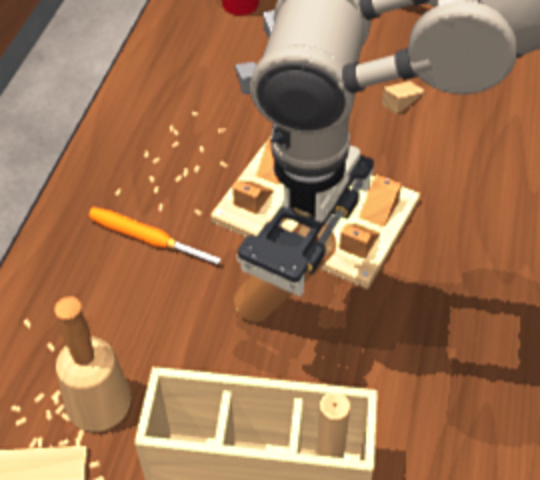

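The pole is pivoting in the pads as planned, with its foot on the table at crop (262,305). I'll continue the arc.

Request:
jog_arm:
  plan:
    - [-0.09, 0.024, -0.03, 0, -1]
    - [-0.18, 0.048, -0.063, 0, -1]
    - [-0.27, 0.071, -0.1, 0, -1]
    - [-0.353, 0.094, -0.143, 0, -1]
    - [-0.44, 0.117, -0.19, 0, -1]
    - [-0.52, 0.139, -0.238, 0, -1]
    - [-0.6, 0.16, -0.29, 0, -1]
    - [-0.676, 0.181, -0.347, 0, -1]
    - [-0.75, 0.2, -0.41, 0, -1]
    - [-0.824, 0.221, -0.47, 0, -1]
    - [-0.895, 0.24, -0.54, 0, -1]
    - [-0.96, 0.257, -0.606, 0, -1]

```text
time: 8.3
tool_pos: [0.4373, 0.1162, 0.1025]
tool_rot: [-3.142, -0.001, 2.879]
contact_force: [-1.6, 1.6, 2.6]
opening: 0.0538
grip_force: 8.0
```

Request:
jog_arm:
  plan:
    - [-0.065, 0.018, -0.074, 0, -1]
    - [-0.124, 0.034, -0.148, 0, -1]
    - [-0.18, 0.05, -0.23, 0, -1]
    - [-0.236, 0.064, -0.307, 0, -1]
    - [-0.285, 0.077, -0.39, 0, -1]
    - [-0.334, 0.09, -0.475, 0, -1]
    - [-0.378, 0.102, -0.56, 0, -1]
    - [-0.418, 0.112, -0.65, 0, -1]
    - [-0.454, 0.122, -0.74, 0, -1]
    - [-0.486, 0.131, -0.83, 0, -1]
    - [-0.51, 0.137, -0.91, 0, -1]

```text
time: 9.4
tool_pos: [0.3971, 0.1271, 0.0296]
tool_rot: [3.142, -0.0, 2.879]
contact_force: [-1.6, 0.3, -1.0]
opening: 0.0536
grip_force: 8.0
```

Run:
```python
from h import *
im=cams.read_camera('side'); cv2.imwrite('pics/s3.png',cv2.resize(im[140:340,160:430],None,fx=2,fy=2))
print(readout.observe()['tool_pos'])
```

```text
[0.3965195  0.12705444 0.02893166]
```

View pics/s3.png

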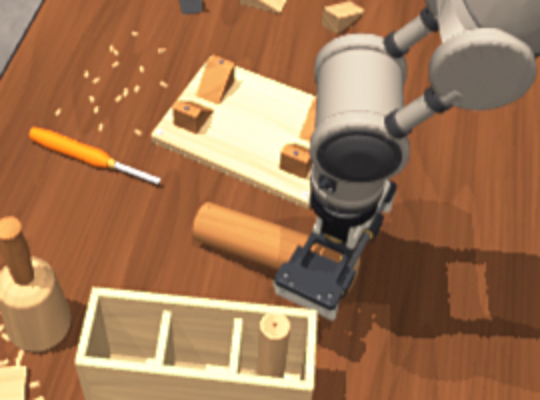

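The pole is nearly flat on the table with its far end at crop (205,230). I'll finish the arc, loosen the fingers and measure where its ends lie.

Request:
jog_arm:
  plan:
    - [-0.015, 0.004, -0.06, 0, -1]
    - [-0.03, 0.008, -0.11, 0, -1]
    - [-0.04, 0.012, -0.17, 0, -1]
    - [-0.055, 0.015, -0.22, 0, -1]
    - [-0.065, 0.018, -0.26, 0, -1]
    - [-0.065, 0.018, -0.28, 0, -1]
    - [-0.065, 0.018, -0.28, 0, -1]

```text
time: 10.15
tool_pos: [0.3921, 0.1285, 0.0077]
tool_rot: [-3.142, -0.0, 2.879]
contact_force: [0.2, -0.3, -1.1]
opening: 0.0536
grip_force: 8.0
```

Request:
jog_arm:
  plan:
    - [0, 0, 0, 0, 0.2]
    - [0, 0, 0, 0, 0.25]
    - [0, 0, 0, 0, 0.3]
    - [0, 0, 0, 0, 0.35]
    - [0, 0, 0, 0, 0.35]

```text
time: 10.65
tool_pos: [0.3922, 0.1285, 0.008]
tool_rot: [3.141, 0.0, 2.879]
contact_force: [-0.2, 0.5, -0.3]
opening: 0.0616
grip_force: 0.0
```

Run:
```python
from h import *
s=readout.observe(); g=s['tool_pos'];print(g,s['tool_rot'],s['opening'])
a=cams.read_camera('top');b=cams.read_camera('side')
u=np.array([.966,-.259])
p=[proj('top',[*(g[:2]+u*t),.027]) for t in(.178,0)];q=[proj('side',[*(g[:2]+u*t),.027]) for t in(.178,0)]
print(p,q)
x,y=int(p[0][0])-40,int(p[0][1])-30; x2,y2=int(q[0][0])-40,int(q[0][1])-40
k=5
A=cv2.resize(a[y:y+110,x:x+80],None,fx=k,fy=k,interpolation=3);B=cv2.resize(b[y2:y2+110,x2:x2+80],None,fx=k,fy=k,interpolation=3)
print(x,y,x2,y2);cv2.imwrite('pics/c4.png',np.hstack([A,B]))
```

```text
[0.39218276 0.12847912 0.00795329] [3.14145473e+00 1.85748541e-04 2.87900664e+00] 0.06164674646243666
[array([204.98602471, 206.12927342]), array([188.86079777, 262.48463347])] [array([262.94241571, 251.5776087 ]), array([325.36269187, 280.41110379])]
164 176 222 211
```

View pics/c4.png

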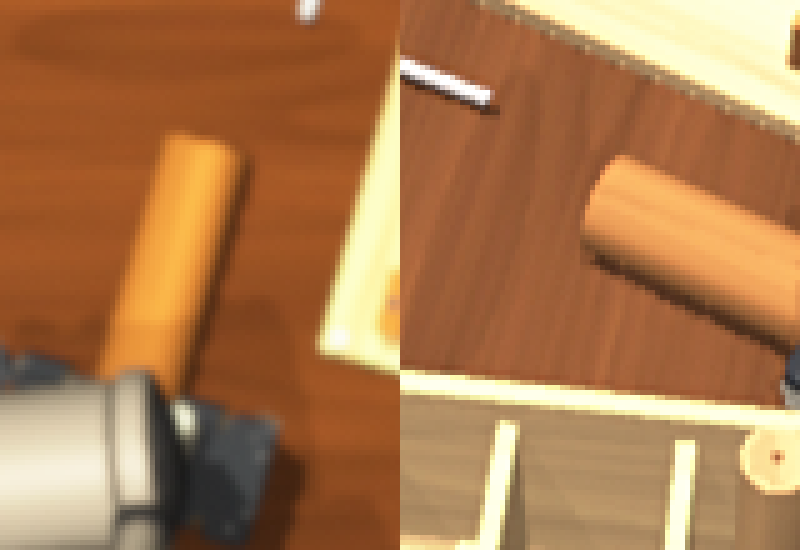

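Run:
```python
from h import *
from m import blob
g=np.array([.3922,.1285]); u=np.array([.966,-.259]); v=np.array([.259,.966])
a=cams.read_camera('top');b=cams.read_camera('side')
for n,im,box in(('top',a,(180,196,42,52)),('side',b,(252,236,58,50))):
    ct,f=blob(im,box,(9,60,185),(24,255,255)); P=f(ct[:,0])
    # project far-end rim point family for several t and compare silhouettes' extreme along the axis image direction
    e=proj(n,[*(g+u*.18),.027])-proj(n,[*(g+u*.1),.027]); e/=np.linalg.norm(e)
    m=np.percentile(P@e,99)
    for L in(.172,.176,.18,.184,.188):
        R=[proj(n,[*(g+u*L+v*.027*np.cos(w)),.027+.027*np.sin(w)])@e for w in np.linspace(0,6.28,60)]
        print(n,L,round(max(R)-m,2))
    w=np.array([onz(n,p,.054) for p in P]);
    w27=np.array([onz(n,p,.027)[:2]-g for p in P]); t=w27@u; y=w27@v
    for lo in(.06,.1,.14): k=(t>lo)&(t<lo+.03); print(n,lo,y[k].min().round(4),y[k].max().round(4)) if k.any() else 0
```

```text
top 0.172 -4.66
top 0.176 -3.33
top 0.18 -2.01
top 0.184 -0.68
top 0.188 0.65
top 0.06 -0.0189 0.0281
top 0.1 -0.019 0.0282
top 0.14 -0.0186 0.0283
side 0.172 -3.3
side 0.176 -1.81
side 0.18 -0.31
side 0.184 1.18
side 0.188 2.67Traceback (most recent call last):
  File "<stdin>", line 13, in <module>
  File "h.py", line 9, in onz
    o,d=ray(n,uv); return o+d*(z-o[2])/d[2]
        ~~~^^^^^^
  File "h.py", line 6, in ray
    c=cams.calibration(n); K=np.array(c['K']); T=np.array(c['world_from_camera'])
ValueError: time passes only in moves, steps and waits
```

Request:
jog_arm:
  plan:
    - [0.15, -0.04, 0, 0, 0.35]
    - [0.4, -0.107, 0, 0, 0.35]
    - [0.7, -0.188, 0, 0, 0.35]
    - [0.95, -0.255, 0, 0, 0.35]
    - [0.95, -0.255, 0, 0, 0.35]
    - [0.95, -0.255, 0, 0, 0.35]

```text
time: 11.45
tool_pos: [0.468, 0.1078, 0.0076]
tool_rot: [-3.141, -0.001, 2.878]
contact_force: [-0.7, -0.1, 0.0]
opening: 0.062
grip_force: 0.0
```

Request:
jog_arm:
  plan:
    - [0, 0, 0, 0, -1]
    - [0, 0, 0, 0, -1]
    - [0, 0, 0, 0, -1]
    - [0, 0, 0, 0, -1]
  squeeze: 25

```text
time: 11.85
tool_pos: [0.4674, 0.1083, 0.0077]
tool_rot: [-3.141, -0.001, 2.879]
contact_force: [-0.3, -0.1, -3.0]
opening: 0.0535
grip_force: 25.0
```

Request:
jog_arm:
  plan:
    - [0, 0, 0.3, 0, -1]
    - [0, 0, 0.6, 0, -1]
    - [0, 0, 0.9, 0, -1]
    - [0, 0, 1, 0, -1]
    - [0, 0, 1, 0, -1]
    - [0, 0, 1, 0, -1]

```text
time: 12.45
tool_pos: [0.4674, 0.1081, 0.087]
tool_rot: [-3.141, -0.001, 2.879]
contact_force: [-0.5, -0.1, -3.2]
opening: 0.0537
grip_force: 25.0
```

Request:
jog_arm:
  plan:
    - [0.1, -0.2, 0.1, 0, -1]
    - [0.2, -0.55, 0.1, 0, -1]
    - [0.31, -0.9, 0.1, 0, -1]

```text
time: 12.75
tool_pos: [0.4923, 0.0356, 0.0945]
tool_rot: [-3.141, -0.002, 2.88]
contact_force: [-0.0, -0.2, -3.6]
opening: 0.0536
grip_force: 25.0
```

Request:
jog_arm:
  plan:
    - [0.15, -0.45, 0, 0, -1]
    - [0.31, -0.9, 0, 0, -1]

```text
time: 12.95
tool_pos: [0.517, -0.0368, 0.0942]
tool_rot: [3.142, -0.003, 2.88]
contact_force: [0.1, 0.1, -2.8]
opening: 0.0536
grip_force: 25.0
```

Request:
jog_arm:
  plan:
    - [0.12, -0.4, 0, 0, -1]
    - [0.22, -0.65, 0, 0, -1]
    - [0.31, -0.88, 0, 0, -1]
    - [0.31, -0.88, 0, 0, -1]
    - [0.31, -0.88, 0, 0, -1]

```text
time: 13.45
tool_pos: [0.5419, -0.1059, 0.0948]
tool_rot: [3.141, -0.002, 2.878]
contact_force: [-0.1, 0.0, -3.1]
opening: 0.0533
grip_force: 25.0
```

Run:
```python
from h import *
s=readout.observe(); g=s['tool_pos'];print(g,s['tool_rot'])
a=cams.read_camera('top');b=cams.read_camera('side')
k=4
A=cv2.resize(a[155:280,215:315],None,fx=k,fy=k,interpolation=3);B=cv2.resize(b[130:255,240:340],None,fx=k,fy=k,interpolation=3)
cv2.imwrite('pics/c5.png',np.hstack([A,B]))
```

```text
[ 0.54185632 -0.10594451  0.09481465] [ 3.14101366e+00 -2.30511743e-03  2.87846823e+00]
```

View pics/c5.png

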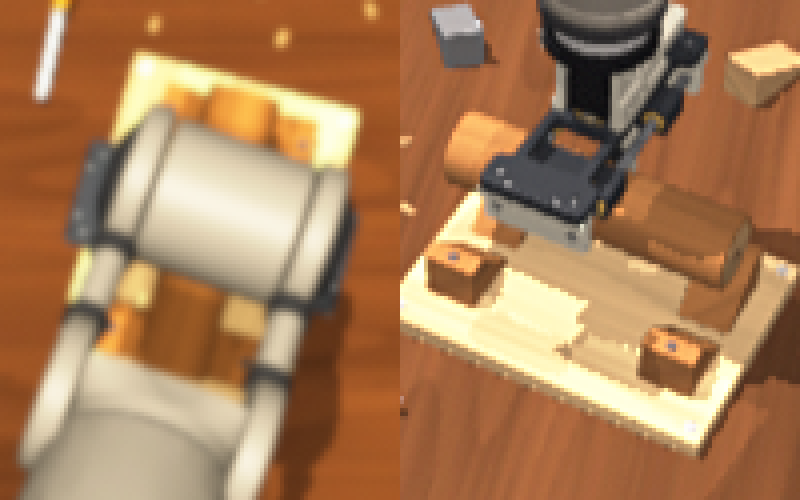

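Run:
```python
from h import *
g=np.array([.5419,-.1059]);u=np.array([.966,-.259]);v=np.array([.259,.966]);z=.1138
for L in(-.112,-.105,-.098,.098,.105,.112):
    R=np.array([proj('side',[*(g+u*L+v*.027*np.cos(w)),z+.027*np.sin(w)]) for w in np.linspace(0,6.28,60)])
    Q=((R-[240,130])*4+1.5+[400,0]); print(L,'crop cols',Q[:,0].min().round(),Q[:,0].max().round(),'centre',Q.mean(0).round())
```

```text
-0.112 crop cols 724.0 758.0 centre [741. 259.]
-0.105 crop cols 715.0 749.0 centre [731. 255.]
-0.098 crop cols 705.0 739.0 centre [722. 251.]
0.098 crop cols 447.0 486.0 centre [466. 151.]
0.105 crop cols 439.0 477.0 centre [458. 148.]
0.112 crop cols 430.0 469.0 centre [449. 144.]
```

Side crop: the pole is over the cradle, with its ends at crop columns 445 and 752, which puts it about 3 mm towards the robot. I'll correct that while lowering.

Request:
jog_arm:
  plan:
    - [0.03, -0.025, -0.15, 0, -1]
    - [0.03, -0.025, -0.35, 0, -1]
    - [0.03, -0.025, -0.5, 0, -1]
    - [0.03, -0.025, -0.6, 0, -1]
    - [0.03, -0.025, -0.67, 0, -1]
    - [0.03, -0.025, -0.7, 0, -1]
    - [0.03, -0.025, -0.72, 0, -1]
    - [0.03, -0.025, -0.72, 0, -1]

```text
time: 14.35
tool_pos: [0.5451, -0.1084, 0.0384]
tool_rot: [3.142, 0.0, 2.879]
contact_force: [0.7, 0.8, -3.0]
opening: 0.0532
grip_force: 25.0
```

Request:
jog_arm:
  plan:
    - [0, 0, -0.01, 0, -1]
    - [0, 0, -0.02, 0, -1]
    - [0, 0, -0.03, 0, -1]
    - [0, 0, -0.03, 0, -1]

```text
time: 14.75
tool_pos: [0.5449, -0.1083, 0.0359]
tool_rot: [3.141, 0.0, 2.879]
contact_force: [-0.3, -0.0, -2.1]
opening: 0.0537
grip_force: 25.0
```

Request:
jog_arm:
  plan:
    - [0, 0, -0.01, 0, -1]
    - [0, 0, -0.02, 0, -1]
    - [0, 0, -0.02, 0, -1]

```text
time: 15.05
tool_pos: [0.5448, -0.1083, 0.0341]
tool_rot: [3.141, -0.0, 2.879]
contact_force: [-0.4, 0.4, -2.3]
opening: 0.0536
grip_force: 25.0
```

Request:
jog_arm:
  plan:
    - [0, 0, -0.007, 0, -1]
    - [0, 0, -0.015, 0, -1]
    - [0, 0, -0.015, 0, -1]

```text
time: 15.35
tool_pos: [0.5451, -0.1084, 0.0332]
tool_rot: [-3.142, 0.0, 2.879]
contact_force: [0.7, -1.2, -1.0]
opening: 0.0539
grip_force: 25.0
```

Request:
jog_arm:
  plan:
    - [0, 0, -0.006, 0, -1]
    - [0, 0, -0.012, 0, -1]
    - [0, 0, -0.012, 0, -1]
    - [0, 0, -0.012, 0, -1]

```text
time: 15.75
tool_pos: [0.5451, -0.1084, 0.0331]
tool_rot: [-3.141, 0.001, 2.88]
contact_force: [-2.6, -0.4, 6.8]
opening: 0.0534
grip_force: 25.0
```

Request:
jog_arm:
  plan:
    - [0, 0, -0.006, 0, -1]
    - [0, 0, -0.006, 0, -1]
    - [0, 0, -0.006, 0, -1]

```text
time: 16.05
tool_pos: [0.5451, -0.1084, 0.033]
tool_rot: [-3.141, 0.001, 2.88]
contact_force: [-3.7, 0.4, 10.6]
opening: 0.0538
grip_force: 25.0
```

Contact at z = 0.033, which is the seated height. I'll ease the grip, release and rise.

Request:
jog_arm:
  plan:
    - [0, 0, 0.008, 0, -1]
    - [0, 0, 0.008, 0, -1]
  squeeze: 4

```text
time: 16.25
tool_pos: [0.5451, -0.1086, 0.0327]
tool_rot: [-3.141, 0.001, 2.879]
contact_force: [-2.7, -0.6, 4.7]
opening: 0.0541
grip_force: 4.0
```

Request:
jog_arm:
  plan:
    - [0, 0, 0.008, 0, 0.22]
    - [0, 0, 0.008, 0, 0.3]
    - [0, 0, 0.008, 0, 0.6]
    - [0, 0, 0.008, 0, 0.6]
    - [0, 0, 0.008, 0, 0.6]
    - [0, 0, 0.2, 0, 0.6]
    - [0, 0, 0.5, 0, 0.6]
    - [0, 0, 1, 0, 0.6]
    - [0, 0, 1, 0, 0.6]

```text
time: 17.15
tool_pos: [0.5479, -0.1092, 0.1171]
tool_rot: [-3.141, 0.009, 2.879]
contact_force: [1.2, 0.5, 0.6]
opening: 0.0738
grip_force: 0.0
```

Request:
jog_arm:
  plan:
    - [-0.3, 0, 0.5, 0, 0.6]
    - [-0.9, 0, 1, 0, 0.6]
    - [-1, 0, 1, 0, 0.6]
    - [-1, 0, 1, 0, 0.6]

```text
time: 17.55
tool_pos: [0.4638, -0.1083, 0.1935]
tool_rot: [-3.141, 0.002, 2.878]
contact_force: [0.5, -0.1, 0.2]
opening: 0.0734
grip_force: 0.0
```

Run:
```python
from h import *
s=readout.observe(); print(s['tool_pos'],s['tool_rot'])
a=cams.read_camera('top');b=cams.read_camera('side')
k=4
A=cv2.resize(a[155:280,215:315],None,fx=k,fy=k,interpolation=3);B=cv2.resize(b[130:255,235:335],None,fx=k,fy=k,interpolation=3)
cv2.imwrite('pics/c6.png',np.hstack([A,B]))
g=np.array([.542,-.1072]);u=np.array([.966,-.259]);v=np.array([.259,.966]);z=.052
for n,o in(('top',(215,155)),('side',(235,130))):
  for L in(-.105,.105):
    R=np.array([proj(n,[*(g+u*L+v*.027*np.cos(w)),z+.027*np.sin(w)]) for w in np.linspace(0,6.28,60)])
    Q=(R-o)*4+1.5; print(n,L,Q.min(0).round(),Q.max(0).round())
```

```text
[ 0.46379123 -0.10830911  0.19353089] [-3.14132561e+00  1.94347540e-03  2.87838669e+00]
top -0.105 [137. 361.] [207. 381.]
top 0.105 [211.  92.] [280. 112.]
side -0.105 [327. 276.] [360. 349.]
side 0.105 [ 62. 171.] [ 99. 241.]
```

View pics/c6.png

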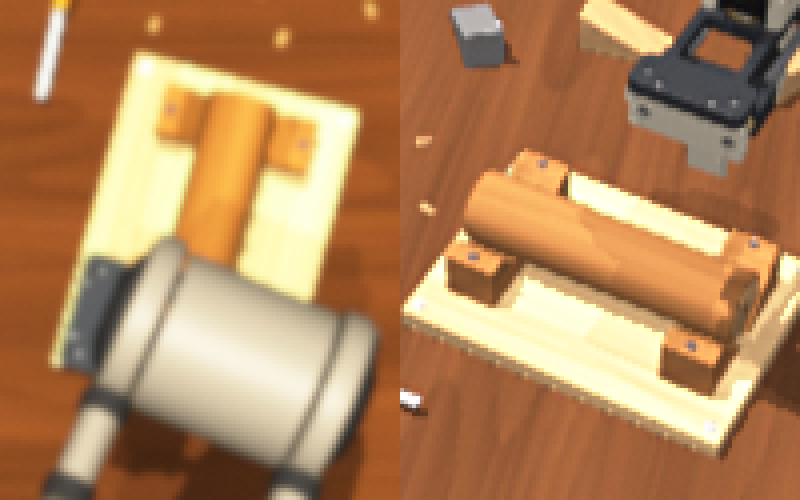

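The pole is seated and centred in both V's: the side crop shows its ends at columns 64 and 357, against 62 and 360 predicted. Next I go for chock B.

Request:
jog_arm:
  plan:
    - [0, -0.05, 0, -0.095, 0.6]
    - [0, -0.1, 0, -0.19, 0.6]
    - [0, -0.2, 0, -0.285, 0.6]
    - [0, -0.3, 0, -0.38, 0.6]
    - [0, -0.4, 0, -0.475, 0.6]
    - [0, -0.5, 0, -0.57, 0.6]
    - [0, -0.6, 0, -0.665, 0.6]
    - [0, -0.7, 0, -0.76, 0.6]
    - [-0.1, -0.8, 0, -0.855, 0.6]
    - [-0.1, -0.9, 0, -0.95, 0.6]
    - [-0.1, -1, 0, -1, 0.6]

```text
time: 18.75
tool_pos: [0.4574, -0.1886, 0.1907]
tool_rot: [-3.14, -0.001, 1.303]
contact_force: [0.7, -0.2, -0.1]
opening: 0.0733
grip_force: 0.0
```

Request:
jog_arm:
  plan:
    - [0, -0.5, 0, -0.09, 0.6]
    - [0, -1, 0, -0.17, 0.6]

```text
time: 18.95
tool_pos: [0.4577, -0.2689, 0.1908]
tool_rot: [-3.14, -0.0, 1.038]
contact_force: [1.1, -0.6, 0.7]
opening: 0.0739
grip_force: 0.0
```

Request:
jog_arm:
  plan:
    - [0, -0.5, 0, 0, 0.6]
    - [0, -1, 0, 0, 0.6]
    - [0, -1, -0.3, 0, 0.6]
    - [0, -1, -0.7, 0, 0.6]
    - [0, -1, -1, 0, 0.6]
    - [0, -1, -1, 0, 0.6]

```text
time: 19.55
tool_pos: [0.4556, -0.3467, 0.1072]
tool_rot: [-3.133, -0.002, 1.041]
contact_force: [-0.0, -0.3, -0.4]
opening: 0.0735
grip_force: 0.0
```

Request:
jog_arm:
  plan:
    - [0, -0.2, -0.2, 0, 0.6]
    - [0, -0.28, -0.4, 0, 0.6]
    - [0, -0.28, -0.4, 0, 0.6]
    - [0, -0.28, -0.4, 0, 0.6]

```text
time: 19.95
tool_pos: [0.457, -0.3704, 0.0801]
tool_rot: [-3.141, -0.0, 1.041]
contact_force: [-0.6, 0.1, 0.9]
opening: 0.0735
grip_force: 0.0
```

Request:
jog_arm:
  plan:
    - [0, 0, -0.3, 0, 0.6]
    - [0, 0, -0.6, 0, 0.6]
    - [0, 0, -0.8, 0, 0.6]
    - [0, 0, -0.9, 0, 0.6]
    - [0, 0, -0.94, 0, 0.6]
    - [0, 0, -0.94, 0, 0.6]
    - [0, 0, -0.94, 0, -1]
    - [0, 0, -0.94, 0, -1]
    - [0, 0, -0.94, 0, -1]
    - [0, 0, -0.94, 0, -1]
    - [0, 0, -0.94, 0, -1]
    - [0, 0, -0.94, 0, -1]
  squeeze: 12

```text
time: 21.15
tool_pos: [0.4569, -0.3707, 0.0052]
tool_rot: [3.141, 0.0, 1.041]
contact_force: [0.1, 0.1, 1.0]
opening: 0.0341
grip_force: 11.9
```

Request:
jog_arm:
  plan:
    - [0, 0, 0.3, 0, -1]
    - [0, 0, 0.7, 0, -1]
    - [0, 0, 1, 0, -1]
    - [0, 0, 1, 0, -1]
    - [0, 0, 1, 0, -1]

```text
time: 21.65
tool_pos: [0.4569, -0.3707, 0.0851]
tool_rot: [3.141, 0.0, 1.041]
contact_force: [-0.6, 0.3, -0.8]
opening: 0.0341
grip_force: 11.9
```

Run:
```python
from h import *
s=readout.observe(); print(s['tool_pos'],s['tool_rot'],s['opening'])
b=cams.read_camera('side');a=cams.read_camera('top')
cv2.imwrite('pics/c7.png',np.hstack([cv2.resize(b[90:190,265:365],None,fx=4,fy=4,interpolation=3),cv2.resize(a[180:280,310:410],None,fx=4,fy=4,interpolation=3)]))
```

```text
[ 0.45688331 -0.37066816  0.08510776] [3.14105566e+00 1.50522893e-04 1.04118364e+00] 0.034099984398803115
```

View pics/c7.png

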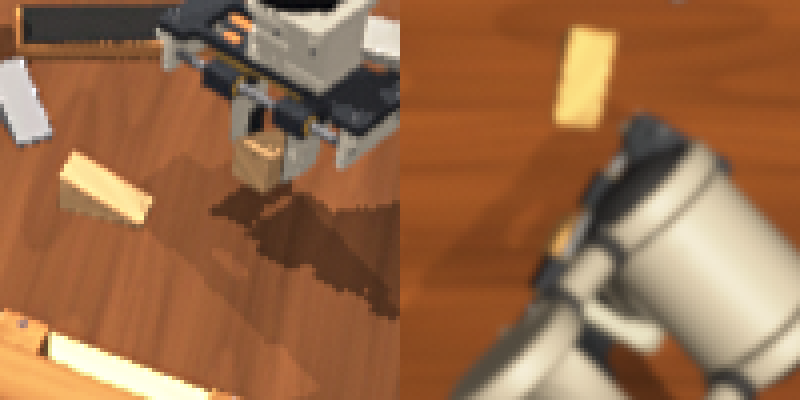

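Chock B is held square (crop (260,160)) and chock A is undisturbed. I'll carry B over the pole to the cradle's +y side.

Request:
jog_arm:
  plan:
    - [0, 0, 0.5, 0, -1]
    - [0, 0, 1, 0, -1]
    - [0.1, 0.3, 1, 0.09, -1]
    - [0.2, 0.6, 1, 0.17, -1]
    - [0.32, 1, 1, 0.17, -1]

```text
time: 22.25
tool_pos: [0.4821, -0.2903, 0.1638]
tool_rot: [-3.14, -0.001, 1.31]
contact_force: [0.6, -0.2, -0.2]
opening: 0.0341
grip_force: 11.9
```

Request:
jog_arm:
  plan:
    - [0.17, 0.5, 0, 0, -1]
    - [0.33, 1, 0, 0, -1]

```text
time: 22.45
tool_pos: [0.5086, -0.2092, 0.1635]
tool_rot: [-3.139, -0.001, 1.307]
contact_force: [-0.4, -0.3, 0.5]
opening: 0.0341
grip_force: 11.9
```

Request:
jog_arm:
  plan:
    - [0.17, 0.5, 0, 0, -1]
    - [0.33, 1, 0, 0, -1]

```text
time: 22.65
tool_pos: [0.5351, -0.1289, 0.1636]
tool_rot: [-3.139, -0.0, 1.308]
contact_force: [0.7, 0.3, -0.5]
opening: 0.0339
grip_force: 11.9
```

Request:
jog_arm:
  plan:
    - [0.17, 0.4, 0, 0, -1]
    - [0.33, 0.8, 0, 0, -1]
    - [0.33, 1, 0, 0, -1]

```text
time: 22.95
tool_pos: [0.5621, -0.0481, 0.1635]
tool_rot: [-3.14, -0.0, 1.311]
contact_force: [0.0, -1.5, -0.5]
opening: 0.0336
grip_force: 11.9
```

Request:
jog_arm:
  plan:
    - [0, 0.23, 0, 0, -1]
    - [0, 0.23, -0.3, 0, -1]
    - [0, 0.23, -0.6, 0, -1]
    - [0, 0.23, -0.9, 0, -1]
    - [0, 0.23, -0.9, 0, -1]
    - [0, 0.23, -0.9, 0, -1]

```text
time: 23.55
tool_pos: [0.5612, -0.0327, 0.0927]
tool_rot: [-3.14, 0.0, 1.308]
contact_force: [0.5, -1.6, 0.3]
opening: 0.034
grip_force: 11.9
```

Request:
jog_arm:
  plan:
    - [0, 0, -0.3, 0, -1]
    - [0, 0, -0.6, 0, -1]
    - [0, 0, -0.75, 0, -1]
    - [0, 0, -0.83, 0, -1]
    - [0, 0, -0.85, 0, -1]
    - [0, 0, -0.85, 0, -1]
    - [0, 0, -0.85, 0, -1]

```text
time: 24.25
tool_pos: [0.5624, -0.0324, 0.026]
tool_rot: [3.14, -0.0, 1.308]
contact_force: [0.0, -0.1, 0.2]
opening: 0.0339
grip_force: 11.9
```

Request:
jog_arm:
  plan:
    - [0, 0, -0.01, 0, -1]
    - [0, 0, -0.015, 0, -1]
    - [0, 0, -0.015, 0, -1]

```text
time: 24.55
tool_pos: [0.5618, -0.0323, 0.024]
tool_rot: [3.141, -0.0, 1.308]
contact_force: [0.1, 0.4, -1.0]
opening: 0.0339
grip_force: 11.9
```

Request:
jog_arm:
  plan:
    - [0, 0, -0.01, 0, -1]
    - [0, 0, -0.012, 0, -1]
    - [0, 0, -0.012, 0, -1]

```text
time: 24.85
tool_pos: [0.5618, -0.0323, 0.0231]
tool_rot: [3.141, 0.0, 1.308]
contact_force: [-0.8, 0.6, 2.5]
opening: 0.0339
grip_force: 11.9
```

Request:
jog_arm:
  plan:
    - [-0.013, -0.05, 0, 0, -1]
    - [-0.027, -0.1, 0, 0, -1]
    - [-0.04, -0.15, 0, 0, -1]
    - [-0.054, -0.2, 0, 0, -1]
    - [-0.067, -0.25, 0, 0, -1]
    - [-0.08, -0.3, 0, 0, -1]
    - [-0.08, -0.3, 0, 0, -1]

```text
time: 25.55
tool_pos: [0.5553, -0.0571, 0.0231]
tool_rot: [3.141, 0.0, 1.308]
contact_force: [0.0, -0.7, 5.0]
opening: 0.0339
grip_force: 11.9
```

Request:
jog_arm:
  plan:
    - [-0.003, -0.012, 0.004, 0, -1]
    - [-0.006, -0.024, 0.004, 0, -1]
    - [-0.006, -0.024, 0.004, 0, -1]

```text
time: 25.85
tool_pos: [0.5547, -0.0585, 0.0231]
tool_rot: [-3.141, 0.0, 1.308]
contact_force: [1.2, 0.3, 3.2]
opening: 0.034
grip_force: 12.0
```

Request:
jog_arm:
  plan:
    - [-0.003, -0.012, 0, 0, -1]
    - [-0.003, -0.012, 0, 0, -1]

```text
time: 26.05
tool_pos: [0.5545, -0.0593, 0.0231]
tool_rot: [-3.141, 0.0, 1.308]
contact_force: [0.3, 0.9, 3.2]
opening: 0.0342
grip_force: 11.9
```

Request:
jog_arm:
  plan:
    - [-0.003, -0.012, 0, 0, -1]
    - [-0.003, -0.012, 0, 0, -1]

```text
time: 26.25
tool_pos: [0.5543, -0.0602, 0.0231]
tool_rot: [-3.141, 0.0, 1.308]
contact_force: [0.5, 0.1, 2.3]
opening: 0.034
grip_force: 11.9
```

Request:
jog_arm:
  plan:
    - [-0.002, -0.009, 0, 0, -1]
    - [-0.002, -0.009, 0, 0, -1]
    - [-0.002, -0.009, 0, 0, -1]

```text
time: 26.55
tool_pos: [0.5541, -0.0609, 0.0231]
tool_rot: [-3.141, 0.0, 1.308]
contact_force: [0.5, 0.6, 1.0]
opening: 0.0339
grip_force: 11.9
```

Request:
jog_arm:
  plan:
    - [-0.002, -0.009, 0, 0, -1]
    - [-0.002, -0.009, 0, 0, -1]
    - [-0.002, -0.009, 0, 0, -1]

```text
time: 26.85
tool_pos: [0.554, -0.0616, 0.0231]
tool_rot: [-3.141, 0.0, 1.308]
contact_force: [0.1, 0.2, 1.9]
opening: 0.0337
grip_force: 11.9
```

Request:
jog_arm:
  plan:
    - [-0.002, -0.007, 0, 0, -1]
    - [-0.002, -0.007, 0, 0, -1]
    - [-0.002, -0.007, 0, 0, -1]

```text
time: 27.15
tool_pos: [0.5539, -0.0619, 0.0232]
tool_rot: [-3.142, -0.0, 1.308]
contact_force: [0.9, 3.3, 1.1]
opening: 0.0335
grip_force: 11.9
```

Request:
jog_arm:
  plan:
    - [0, 0, 0, 0, -1]

```text
time: 27.25
tool_pos: [0.5539, -0.0619, 0.0232]
tool_rot: [3.142, -0.0, 1.308]
contact_force: [0.0, 3.4, 1.1]
opening: 0.0339
grip_force: 11.9
```

Request:
jog_arm:
  plan:
    - [-0.002, -0.007, 0, 0, -1]
    - [-0.002, -0.007, 0, 0, -1]
    - [-0.002, -0.007, 0, 0, -1]

```text
time: 27.55
tool_pos: [0.5537, -0.0626, 0.0231]
tool_rot: [-3.141, -0.0, 1.308]
contact_force: [1.2, 4.3, 0.0]
opening: 0.0341
grip_force: 11.9
```

Request:
jog_arm:
  plan:
    - [0, 0, 0, 0, -1]

```text
time: 27.65
tool_pos: [0.5536, -0.0627, 0.0232]
tool_rot: [-3.142, -0.0, 1.308]
contact_force: [0.4, 2.8, 0.2]
opening: 0.0338
grip_force: 11.9
```

Request:
jog_arm:
  plan:
    - [0.003, 0.012, 0, 0, -1]
    - [0.003, 0.012, 0, 0, -1]
    - [0.003, 0.012, 0, 0, -1]

```text
time: 27.95
tool_pos: [0.5538, -0.0622, 0.0232]
tool_rot: [-3.141, 0.001, 1.308]
contact_force: [-0.7, -1.2, -1.0]
opening: 0.0341
grip_force: 11.9
```

Request:
jog_arm:
  plan:
    - [0, 0, 0, 0, -1]

```text
time: 28.05
tool_pos: [0.5538, -0.0621, 0.0231]
tool_rot: [-3.142, 0.0, 1.308]
contact_force: [0.0, -0.7, -0.2]
opening: 0.0341
grip_force: 11.9
```

Request:
jog_arm:
  plan:
    - [-0.001, -0.004, 0, 0, -1]
    - [-0.001, -0.004, 0, 0, -1]
    - [-0.001, -0.004, 0, 0, -1]

```text
time: 28.35
tool_pos: [0.5538, -0.0621, 0.0232]
tool_rot: [-3.142, 0.0, 1.308]
contact_force: [-0.2, -0.3, -1.0]
opening: 0.0341
grip_force: 11.9
```

Request:
jog_arm:
  plan:
    - [0, 0, 0, 0, -1]

```text
time: 28.45
tool_pos: [0.5538, -0.0621, 0.0232]
tool_rot: [-3.142, 0.0, 1.308]
contact_force: [-1.0, 0.5, -0.8]
opening: 0.034
grip_force: 11.9
```

Request:
jog_arm:
  plan:
    - [-0.001, -0.005, 0, 0, -1]
    - [-0.001, -0.005, 0, 0, -1]
    - [-0.001, -0.005, 0, 0, -1]

```text
time: 28.75
tool_pos: [0.5538, -0.0621, 0.0232]
tool_rot: [3.142, -0.0, 1.308]
contact_force: [0.5, 2.1, -0.2]
opening: 0.0341
grip_force: 11.9
```

Request:
jog_arm:
  plan:
    - [0, 0, 0, 0, -1]

```text
time: 28.85
tool_pos: [0.5538, -0.0622, 0.0232]
tool_rot: [3.142, -0.0, 1.308]
contact_force: [-0.4, 2.8, 0.1]
opening: 0.0339
grip_force: 11.9
```

Chock B touches the pole lightly. I'll release it.

Request:
jog_arm:
  plan:
    - [0, 0, 0, 0, -0.2]
    - [0, 0, 0, 0, -0.1]
    - [0, 0, 0, 0, 0.1]
    - [0, 0, 0, 0, 0.1]
    - [0, 0, 0, 0, 0.1]
    - [0, 0, 0.3, 0, 0.1]
    - [0, 0, 0.7, 0, 0.1]
    - [0, 0, 1, 0, 0.1]

```text
time: 29.65
tool_pos: [0.5541, -0.0626, 0.1047]
tool_rot: [3.141, 0.0, 1.308]
contact_force: [0.2, -0.6, 0.7]
opening: 0.0507
grip_force: 0.0
```

Request:
jog_arm:
  plan:
    - [0, 0, 0.4, 0, 0.1]
    - [0, 0, 0.8, 0, 0.6]
    - [0, -0.3, 1, 0.09, 0.6]
    - [0.05, -0.6, 1, 0.18, 0.6]
    - [0.1, -0.99, 1, 0.27, 0.6]
    - [0.1, -0.99, 1, 0.36, 0.6]

```text
time: 30.25
tool_pos: [0.5621, -0.1451, 0.1833]
tool_rot: [3.141, 0.002, 1.877]
contact_force: [-0.5, 0.7, 0.2]
opening: 0.0732
grip_force: 0.0
```

Request:
jog_arm:
  plan:
    - [0.05, -0.3, 0, 0.09, 0.6]
    - [0.1, -0.6, 0, 0.18, 0.6]
    - [0.1, -0.99, 0, 0.27, 0.6]
    - [0.1, -0.99, 0, 0.36, 0.6]

```text
time: 30.65
tool_pos: [0.5695, -0.2245, 0.1829]
tool_rot: [-3.141, 0.001, 2.442]
contact_force: [-0.6, 0.5, -0.2]
opening: 0.0739
grip_force: 0.0
```

Request:
jog_arm:
  plan:
    - [0.05, -0.3, 0, 0.09, 0.6]
    - [0.1, -0.6, 0, 0.18, 0.6]
    - [0.1, -0.99, 0, 0.27, 0.6]
    - [0.1, -0.99, 0, 0.36, 0.6]
    - [0.1, -0.99, 0, 0.36, 0.6]
    - [0.1, -0.99, 0, 0.36, 0.6]

```text
time: 31.25
tool_pos: [0.5777, -0.2997, 0.183]
tool_rot: [3.141, -0.0, 3.001]
contact_force: [-0.3, 0.1, 0.6]
opening: 0.0736
grip_force: 0.0
```

Run:
```python
from h import *
s=readout.observe(); print(s['tool_pos'],s['tool_rot'])
b=cams.read_camera('side');a=cams.read_camera('top')
cv2.imwrite('pics/c8.png',np.hstack([cv2.resize(b[105:255,235:360],None,fx=3.2,fy=3.2,interpolation=3),cv2.resize(a[150:300,215:340],None,fx=3.2,fy=3.2,interpolation=3)]))
np.savez('pics/n8.npz',a=a,b=b)
```

```text
[ 0.57768778 -0.29969355  0.18303797] [ 3.14106598e+00 -4.24674530e-04  3.00098632e+00]
```

View pics/c8.png

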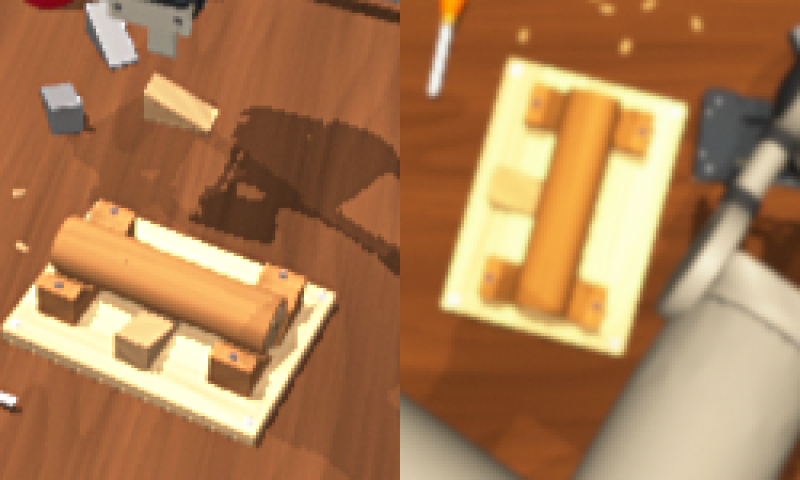

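Chock B lies square, between the blocks against the pole, and the pole is seated. That is picture 9; the last one is kept for the end. Next is chock A.

Request:
jog_arm:
  plan:
    - [0.1, -0.4, -0.2, 0.013, 0.6]
    - [0.225, -0.8, -0.5, 0.013, 0.6]
    - [0.225, -1, -0.8, 0.013, 0.6]
    - [0.225, -1, -1, 0.013, 0.6]
    - [0.225, -1, -1, 0.013, 0.6]

```text
time: 31.85
tool_pos: [0.5945, -0.3789, 0.1]
tool_rot: [3.138, -0.005, 3.023]
contact_force: [-0.7, 0.0, -0.9]
opening: 0.0732
grip_force: 0.0
```

Request:
jog_arm:
  plan:
    - [0, -0.07, -0.2, 0, 0.6]
    - [0, -0.07, -0.3, 0, 0.6]
    - [0, -0.07, -0.3, 0, 0.6]
    - [0, -0.07, -0.3, 0, 0.6]

```text
time: 32.25
tool_pos: [0.596, -0.3855, 0.0796]
tool_rot: [-3.141, 0.0, 3.025]
contact_force: [-0.5, 0.3, -0.6]
opening: 0.073
grip_force: 0.0
```

Request:
jog_arm:
  plan:
    - [0, 0, -0.3, 0, 0.6]
    - [0, 0, -0.6, 0, 0.6]
    - [0, 0, -0.8, 0, 0.6]
    - [0, 0, -0.9, 0, 0.6]
    - [0, 0, -0.92, 0, 0.6]
    - [0, 0, -0.92, 0, 0.6]

```text
time: 32.85
tool_pos: [0.5963, -0.386, 0.0064]
tool_rot: [-3.141, 0.001, 3.025]
contact_force: [0.2, 0.0, 0.5]
opening: 0.0734
grip_force: 0.0
```

Request:
jog_arm:
  plan:
    - [0, 0, 0, 0, -1]
    - [0, 0, 0, 0, -1]
    - [0, 0, 0, 0, -1]
    - [0, 0, 0, 0, -1]
    - [0, 0, 0, 0, -1]
    - [0, 0, 0, 0, -1]

```text
time: 33.45
tool_pos: [0.5958, -0.3857, 0.0057]
tool_rot: [3.142, 0.0, 3.025]
contact_force: [-0.0, 0.2, -0.2]
opening: 0.0339
grip_force: 12.0
```

Request:
jog_arm:
  plan:
    - [0, 0, 0.3, 0, -1]
    - [0, 0, 0.7, 0, -1]
    - [0, 0, 1, -0.08, -1]
    - [0, 0, 1, -0.17, -1]
    - [0, 0.1, 1, -0.26, -1]
    - [-0.1, 0.2, 1, -0.35, -1]
    - [-0.15, 0.3, 1, -0.44, -1]
    - [-0.2, 0.4, 1, -0.53, -1]
    - [-0.3, 0.5, 1, -0.62, -1]
    - [-0.4, 0.6, 1, -0.71, -1]
    - [-0.5, 0.7, 1, -0.8, -1]
    - [-0.5, 0.8, 1, -0.8, -1]

```text
time: 34.65
tool_pos: [0.555, -0.3213, 0.0856]
tool_rot: [-3.141, -0.0, 1.767]
contact_force: [-0.4, 0.6, 0.1]
opening: 0.034
grip_force: 12.0
```

Request:
jog_arm:
  plan:
    - [-0.1, 0.2, 0, -0.09, -1]
    - [-0.2, 0.4, 0, -0.18, -1]
    - [-0.3, 0.6, 0, -0.27, -1]
    - [-0.42, 0.9, 0, -0.293, -1]
    - [-0.42, 0.9, 0, -0.293, -1]

```text
time: 35.15
tool_pos: [0.5214, -0.2468, 0.0856]
tool_rot: [-3.14, -0.001, 1.313]
contact_force: [0.6, 0.3, -0.4]
opening: 0.0341
grip_force: 12.0
```

Request:
jog_arm:
  plan:
    - [0, 0.4, 0, 0, -1]
    - [0, 0.7, 0, 0, -1]
    - [0, 0.84, 0, 0, -1]
    - [0, 0.84, 0, 0, -1]
    - [0, 0.84, 0, 0, -1]

```text
time: 35.65
tool_pos: [0.5228, -0.1833, 0.0858]
tool_rot: [3.141, 0.001, 1.31]
contact_force: [0.1, 0.0, -0.7]
opening: 0.0338
grip_force: 12.0
```

Request:
jog_arm:
  plan:
    - [0, 0, -0.3, 0, -1]
    - [0, 0, -0.5, 0, -1]
    - [0, 0, -0.65, 0, -1]
    - [0, 0, -0.73, 0, -1]
    - [0, 0, -0.765, 0, -1]
    - [0, 0, -0.765, 0, -1]
    - [0, 0, -0.765, 0, -1]

```text
time: 36.35
tool_pos: [0.5226, -0.1828, 0.025]
tool_rot: [3.14, 0.0, 1.308]
contact_force: [0.5, 0.3, 0.1]
opening: 0.0341
grip_force: 12.0
```

Request:
jog_arm:
  plan:
    - [0, 0, -0.006, 0, -1]
    - [0, 0, -0.01, 0, -1]
    - [0, 0, -0.01, 0, -1]

```text
time: 36.65
tool_pos: [0.5223, -0.1824, 0.0239]
tool_rot: [3.141, 0.0, 1.308]
contact_force: [0.8, 0.4, 0.1]
opening: 0.0337
grip_force: 12.0
```

Request:
jog_arm:
  plan:
    - [0, 0, -0.005, 0, -1]
    - [0, 0, -0.006, 0, -1]
    - [0, 0, -0.006, 0, -1]

```text
time: 36.95
tool_pos: [0.5223, -0.1825, 0.0236]
tool_rot: [3.141, 0.0, 1.308]
contact_force: [-1.7, 0.6, 4.3]
opening: 0.0338
grip_force: 12.0
```

Request:
jog_arm:
  plan:
    - [0.013, 0.05, 0, 0, -1]
    - [0.027, 0.1, 0, 0, -1]
    - [0.04, 0.15, 0, 0, -1]
    - [0.054, 0.2, 0, 0, -1]
    - [0.067, 0.25, 0, 0, -1]
    - [0.08, 0.3, 0, 0, -1]
    - [0.08, 0.3, 0, 0, -1]
    - [0.08, 0.3, 0, 0, -1]

```text
time: 37.75
tool_pos: [0.5294, -0.1581, 0.0237]
tool_rot: [3.14, -0.0, 1.308]
contact_force: [1.2, -0.4, 6.5]
opening: 0.0337
grip_force: 12.0
```

Request:
jog_arm:
  plan:
    - [0.003, 0.012, 0, 0, -1]
    - [0.003, 0.012, 0, 0, -1]
    - [0.003, 0.012, 0, 0, -1]

```text
time: 38.05
tool_pos: [0.5295, -0.1575, 0.0237]
tool_rot: [3.14, 0.0, 1.309]
contact_force: [-0.4, -2.2, 5.6]
opening: 0.0339
grip_force: 12.0
```

Request:
jog_arm:
  plan:
    - [0.003, 0.012, 0, 0, -1]
    - [0.003, 0.012, 0, 0, -1]
    - [0.003, 0.012, 0, 0, -1]

```text
time: 38.35
tool_pos: [0.5297, -0.1567, 0.0237]
tool_rot: [3.14, 0.001, 1.309]
contact_force: [0.1, -2.5, 5.5]
opening: 0.0339
grip_force: 12.0
```

Request:
jog_arm:
  plan:
    - [0, 0, 0.006, 0, -1]
    - [0, 0, 0.006, 0, -1]
    - [0, 0, 0.006, 0, -1]

```text
time: 38.65
tool_pos: [0.5293, -0.1563, 0.0237]
tool_rot: [3.141, -0.0, 1.308]
contact_force: [-0.1, 0.2, 2.9]
opening: 0.0341
grip_force: 12.0
```

Request:
jog_arm:
  plan:
    - [0.002, 0.008, 0, 0, -1]
    - [0.002, 0.008, 0, 0, -1]
    - [0.002, 0.008, 0, 0, -1]

```text
time: 38.95
tool_pos: [0.5293, -0.1559, 0.0237]
tool_rot: [3.141, 0.0, 1.308]
contact_force: [0.4, -1.6, 2.5]
opening: 0.0344
grip_force: 12.0
```

Request:
jog_arm:
  plan:
    - [0.002, 0.008, 0, 0, -1]
    - [0.002, 0.008, 0, 0, -1]
    - [0.002, 0.008, 0, 0, -1]

```text
time: 39.25
tool_pos: [0.5294, -0.1554, 0.0237]
tool_rot: [3.141, 0.0, 1.308]
contact_force: [-0.3, -3.0, 4.1]
opening: 0.0336
grip_force: 12.0
```

Request:
jog_arm:
  plan:
    - [0, 0, 0.006, 0, -1]
    - [0, 0, 0.006, 0, -1]
    - [0, 0, 0.006, 0, -1]

```text
time: 39.55
tool_pos: [0.529, -0.1548, 0.0237]
tool_rot: [-3.14, -0.0, 1.308]
contact_force: [-0.0, 0.0, -0.8]
opening: 0.0341
grip_force: 12.0
```

Request:
jog_arm:
  plan:
    - [0, 0, 0, 0, -1]

```text
time: 39.65
tool_pos: [0.5291, -0.155, 0.0238]
tool_rot: [-3.141, -0.0, 1.308]
contact_force: [0.8, -0.4, -0.2]
opening: 0.0339
grip_force: 12.0
```

Request:
jog_arm:
  plan:
    - [0.001, 0.005, 0, 0, -1]
    - [0.001, 0.005, 0, 0, -1]
    - [0.001, 0.005, 0, 0, -1]

```text
time: 39.95
tool_pos: [0.5295, -0.1548, 0.0241]
tool_rot: [3.142, 0.0, 1.308]
contact_force: [0.4, 0.4, -0.7]
opening: 0.0342
grip_force: 12.0
```

Request:
jog_arm:
  plan:
    - [0.002, 0.007, -0.002, 0, -1]
    - [0.002, 0.007, -0.002, 0, -1]
    - [0.002, 0.007, -0.002, 0, -1]

```text
time: 40.25
tool_pos: [0.5297, -0.1543, 0.024]
tool_rot: [3.141, 0.0, 1.308]
contact_force: [0.5, 0.5, -1.0]
opening: 0.0342
grip_force: 12.0
```

Request:
jog_arm:
  plan:
    - [0.002, 0.007, 0, 0, -1]
    - [0.002, 0.007, 0, 0, -1]
    - [0.002, 0.007, 0, 0, -1]

```text
time: 40.55
tool_pos: [0.5298, -0.1537, 0.0239]
tool_rot: [3.142, 0.0, 1.308]
contact_force: [-0.1, 0.3, -2.0]
opening: 0.0339
grip_force: 12.0
```

Request:
jog_arm:
  plan:
    - [0.002, 0.007, 0, 0, -1]
    - [0.002, 0.007, 0, 0, -1]
    - [0.002, 0.007, 0, 0, -1]

```text
time: 40.85
tool_pos: [0.5299, -0.1533, 0.0239]
tool_rot: [3.142, 0.0, 1.308]
contact_force: [0.2, -0.7, -2.3]
opening: 0.0339
grip_force: 12.0
```

Request:
jog_arm:
  plan:
    - [0, 0, -0.003, 0, -1]
    - [0, 0, -0.003, 0, -1]

```text
time: 41.05
tool_pos: [0.53, -0.1532, 0.0237]
tool_rot: [3.141, 0.0, 1.308]
contact_force: [-0.5, -2.1, -1.1]
opening: 0.034
grip_force: 12.0
```

Request:
jog_arm:
  plan:
    - [0.001, 0.005, 0, 0, -1]
    - [0.001, 0.005, 0, 0, -1]
    - [0.001, 0.005, 0, 0, -1]

```text
time: 41.35
tool_pos: [0.53, -0.153, 0.0237]
tool_rot: [3.141, 0.0, 1.308]
contact_force: [-0.9, -2.5, -0.9]
opening: 0.0335
grip_force: 12.0
```

Request:
jog_arm:
  plan:
    - [0, 0, 0, 0, -1]

```text
time: 41.45
tool_pos: [0.53, -0.153, 0.0237]
tool_rot: [3.141, 0.0, 1.308]
contact_force: [0.1, -2.8, -0.1]
opening: 0.0336
grip_force: 12.0
```

Chock A is in contact with the same signature as B and lies flat. I'll release it and retreat.

Request:
jog_arm:
  plan:
    - [0, 0, 0, 0, -0.2]
    - [0, 0, 0, 0, -0.1]
    - [0, 0, 0, 0, 0.1]
    - [0, 0, 0, 0, 0.1]
    - [0, 0, 0, 0, 0.1]
    - [0, 0, 0.3, 0, 0.1]
    - [0, 0, 0.7, 0, 0.1]
    - [0, 0, 1, 0, 0.1]

```text
time: 42.25
tool_pos: [0.5303, -0.1528, 0.1052]
tool_rot: [3.141, 0.0, 1.308]
contact_force: [0.1, -0.2, 0.1]
opening: 0.0503
grip_force: 0.0
```

Request:
jog_arm:
  plan:
    - [0, 0, 0.4, 0, 0.1]
    - [0, 0, 0.8, 0, 0.1]
    - [0, -0.3, 1, 0, 0.1]
    - [0, -0.6, 1, 0, 0.1]
    - [0, -0.99, 1, 0, 0.1]

```text
time: 42.75
tool_pos: [0.5304, -0.2321, 0.1847]
tool_rot: [3.14, 0.0, 1.31]
contact_force: [0.1, -0.5, -0.1]
opening: 0.0508
grip_force: 0.0
```

Request:
jog_arm:
  plan:
    - [0, -0.5, 0, 0, 0.1]
    - [0, -0.99, 0, 0, 0.1]
    - [0, -0.99, 0, 0, 0.1]
    - [0, -0.99, 0, 0, 0.1]

```text
time: 43.15
tool_pos: [0.5296, -0.3116, 0.1832]
tool_rot: [-3.141, -0.001, 1.306]
contact_force: [0.7, 0.8, -1.1]
opening: 0.0505
grip_force: 0.0
```

Run:
```python
from h import *
from m import quad
b=cams.read_camera('side');a=cams.read_camera('top')
cv2.imwrite('pics/c9.png',np.hstack([cv2.resize(b[125:250,235:345],None,fx=3.6,fy=3.6,interpolation=3),cv2.resize(a[155:280,215:325],None,fx=3.6,fy=3.6,interpolation=3)]))
b0=np.load('pics/n8.npz')['b']
d=cv2.absdiff(b,b0)[165:215,250:325].max(2); print('pole region diff',np.median(d),np.percentile(d,90))
```

```text
pole region diff 2.0 55.0
```

View pics/c9.png

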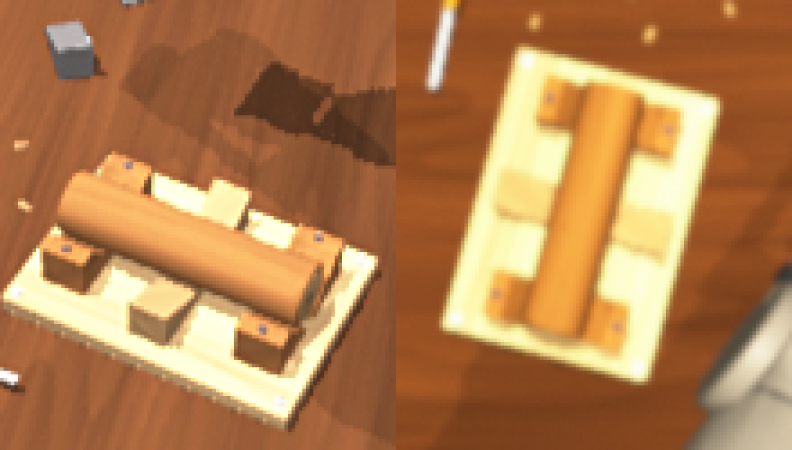

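The picture shows the pole seated, and both chocks square and flat against it on either side (right crop (520,195) and (645,230)). The gripper is clear, so I'll hand in.

```bash
python3 -c "
from cell import ticket; print(ticket.hand_in())"
```

```text
the job is handed in; nothing more can be done
None
```

The job is handed in at about 43 s of the 72 s allowed: the pole lies centred in both V-blocks, the two wooden chocks sit flat against it from either side, the thin blank and everything else were left alone, and no verdict came back.

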